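# Open the battery bay of the upturned bakery scale

### The job

The dough scale lies upside down on the bench for new batteries. Take off its battery door: squeeze the blue release tab inwards towards the grey rib, swing the tab end up by about 30 degrees while the opposite end stays hooked in the bay, then lift the door out. Set it down, without dropping it, flat in the empty steel tray with its outer face (the one with the tab and rib) up, leave it there, and do not disturb the other things on the bench.

Things in the scene. Friction and masses are not known exactly. Their poses are not given: they have to be found in the camera images.
- scale: Upturned bench scale, fixed: steel platform 210 x 180 mm below, white body 170 x 170 mm, flat top face 64 mm above its origin (centre of its underside, on the bench; z up). Four rubber feet (22 mm dia, 5 mm high) on the top face at x, y = +-69 mm. The bay opening, 104 x 71 mm, is centred on the top face; its x axis runs from the hinge end (-x, towards the robot) to the tab end (+x).
- bay_hinge (a point): Fixed on the scale: middle of the bay's hinge line, at scale x = -50 mm, 64 mm above the bench. The line runs along the scale's y axis; swing the seated door about it, tab end up. At 30 degrees the lugs are still 2 mm under the scale's 3 mm skin: draw the door about 10 mm in the scale's +x direction, then lift.
- door_center (a point): Centre of the loose door's plate, half-way through it. Grey plate 100 (x) x 68 (y) x 3 mm, seated flush with 1.5 to 2 mm play. x: hinge end to tab end (along the scale's x at the start); z: out of the outer face. Two lugs reach 7 mm past the hinge end under the skin. Lugs and catch hang 4 mm below the plate, so on a flat surface this point rests 5.5 mm high. About 0.1 kg.
- door_grip (a point): Where to pinch the door, along its x axis, from above: 23.75 mm from the plate's centre towards the tab, 9 mm above the outer face; axes as door_center. Midway between rib and tab when pressed. Rib (grey, fixed, 40 mm wide in y, 18 mm high above the plate): outer face 13.75 mm away, hinge side. Tab (blue, 30 mm wide, 18 mm high): outer face 20.25 mm away free, 13.75 mm pressed.
- tab (a joint): Travel of the release tab, m: 0 free (latched), 0.0065 fully pressed towards the rib (spring, 2 N rising to 8 N; returns when let go). Its catch reaches under the scale's skin; pressed more than about 5.5 mm it clears the skin and the tab end can rise. A firm pinch of tab and rib (34 mm wide, shrinking to 27.5 mm) keeps it pressed and holds the door rigidly.
- door: The same loose battery door with its tab; origin at the centre of the plate's underside, axes as door_center.
- door_hinge (a point): Middle of the door's hinge-end upper edge, 50 mm from the plate's centre, in the plane of the outer face; it lies at bay_hinge when the door is seated.
- tray: Empty steel tray, fixed: 240 mm (x) x 190 mm (y) outside, walls 3 mm thick and 14 mm high, floor 3 mm thick; origin at the centre of its underside, on the bench, z up. It stands either left or right of the scale; the like tray opposite holds iced stars.
- star_tray: Like tray filled with iced star biscuits, fixed, same size, 16 mm high. Leave alone.
- cell_a: New green C cell standing upright, 26 mm dia, 49 mm high; origin at its foot. Bystander.
- cell_b: A second such cell. Bystander.
- jug: Steel mug with a handle, 72 mm dia, 75 mm high; origin at its foot. Bystander.
- cutter: Star-shaped steel biscuit cutter, 72 mm across, 22 mm high. Bystander.
- shaker: White sugar shaker, 66 mm dia, 130 mm high; origin at its foot. Bystander.
- scraper: Dough scraper lying flat, 100 x 150 mm, with a blue grip 14 mm high. Bystander.
Things that resemble listed ones, but are neither listed nor needed, are in the scene too. Of the things that look like the door, the smallest one is meant.

How it is judged:
By the outcome, as a careful person would: the job done as asked, in the order asked, and still so for the second after the job is handed in, with the robot touching nothing.
It also fails if it takes over 48 s, if anything falls off the work surface, if the arm or the gripper's body presses on something with over 40 N, if the wrist force passes 120 N, or if a joint passes its speed limit or range.

### The arm

A 6-joint arm with a two-finger parallel gripper is mounted at the origin on the work surface. World frame = base frame: x ahead of the robot, y to its left, z up, the work surface at z = 0. Lengths are in m, angles in rad, forces in N, time in s.
With the tool pointing down it reaches from about 0.325 to 0.9 m from the base axis. Payload 3.5 kg.
Tool frame: the origin (TCP) lies midway between the tips of the shut fingers; the grasp point (between the pads) lies 19 mm behind it; z points along the fingers, y is the direction in which the jaws open and shut (so a half turn about z gives the same grasp; the last joint's range is limited). The gripper opens to 85 mm and grips with 20 to 120 N. Pads are 22 mm wide; open, the fingers measure 114 mm over their backs; the gripper's body (76 mm by 85 mm) begins 54 mm behind the grasp point. The pads swing forward as they close: fully open they stand 13 mm farther back than shut.
Start: joints at [-1.249, 0.276, -0.026, 1.268, 0, 1.467], TCP at [0.258, -0.569, 0.231] pointing down, gripper open.
Joint ranges: [-3.12, 3.12], [-0.85, 1.88], [-1.08, 1.24], [-1.95, 2.15], [-1.57, 1.53], [-3.14, 3.14]. Speed limits (rad/s): [2.57, 2.57, 3.14, 3.14, 3.14, 3.14].

### API

Orientations are given as a unit quaternion [x, y, z, w].
In Python, from cell import telemetry, eyes, job gives the robot as it stands. The module is installed in compiled form; this text tells all that it offers.
- The arm moves only by the tool drive_tool, never from a script. Its argument "increments" is a list of rows, each a list of 5 numbers: the shift along the world's x, y, z normalised to -1 to 1, where 1 is 0.04 m, then the turn about the world's z normalised to -1 to 1, where 1 is 0.08 rad, then the gripper command: -1 is shut, 1 is fully open, values between are in proportion. A call has 1 to 8 rows; each row shifts and turns the commanded pose from where the row before left it; what a row does not reach is not made up. A row lasts 1/8 s, in which the tool goes at most 62.5 mm and 10.7 degrees, less where a joint would pass 70% of its speed; a pose out of reach is approached as far as the arm can. A call with a number of a shift or a turn outside -1 to 1 is refused whole. A call with a gripper value outside its range is refused whole. The fingers move at their own pace and stop on an object; "squeeze" is the grip in N (left out, the last holds). Time passes only in rows, so rows that do not move let the fingers close. It gives the time, the measured TCP pose, the force and the opening at its end, in the units of the state.
- telemetry.observe(): the state, without advancing time (a new reading comes with each control period).
- eyes.snapshot(name): name is "scene" or "top"; returns a dict with "frame" (384x512x3 uint8, red, green, blue), "depth" (384x512 float32, m along the optical axis (not along the pixel's ray), 0 where there is no reading), "camera_matrix" (3x3 intrinsics, pixels), "extrinsics" (4x4, takes a point from camera to world coordinates). Camera axes: x right, y down, z forward; pixel columns grow to the right and rows downward; lengths in m; the calibration is good to about 2 mm. A picture is of the moment at which its call begins.
- job.hand_in(): hands the job in, once; it reports no verdict.
The state is a dict: "clock": time; "joint_pos": joint angles; "joint_vel": joint speeds; "joint_torque": joint torques, N m; "ee_pos": TCP position; "ee_rot": TCP orientation; "contact_force": force on the tool from outside, world axes, zero at the start; "wrist_torque": the same for the moment, N m; "finger_gap": finger opening in m.
Only numpy, scipy, OpenCV 4.12 (cv2) and the standard library are available. Lean on these libraries where they do the work, as an engineer would, in place of code of your own. Each camera call takes 0.05 s, during which the arm holds its last target.

## Working session

There is one attempt and no reset: what is moved stays moved. The work goes in short steps, Python scripts to look and compute and a tool call to move; the robot and the scene stay as the last step left them, time stands still between calls to the robot, and variables do not carry over. Pictures are saved under pics/ and viewed, and the job is handed in when it is done.

Besides the shell and the picture viewer there is one more tool, called by a JSON object that holds its "name" and its "arguments", one argument or row to a line. drive_tool: Moves the arm, as the interface text tells. Its arguments: {"type":"object","properties":{"increments":{"type":"array","items":{"type":"array","items":{"type":"number","minimum":-1,"maximum":1}}},"squeeze":{"type":"number"}},"required":["increments"]}

```bash
mkdir -p pics
cat > h.py <<'E'
import numpy as np, cv2, pickle
from cell import telemetry, eyes, job
def snap(n,tag):
    s=eyes.snapshot(n); pickle.dump(s,open(f'pics/{tag}.pkl','wb'))
    im=s['frame'][:,:,::-1]; cv2.imwrite(f'pics/{tag}.png',im); return s
def load(tag): return pickle.load(open(f'pics/{tag}.pkl','rb'))
def ray(s,u,v,z):
    K=s['camera_matrix'];E=s['extrinsics']
    d=E[:3,:3]@np.linalg.inv(K)@np.array([u,v,1.]);o=E[:3,3]
    return o+d*(z-o[2])/d[2]
def cloud(s):
    K=s['camera_matrix'];E=s['extrinsics'];D=s['depth'];v,u=np.mgrid[:D.shape[0],:D.shape[1]]
    P=np.stack([(u-K[0,2])/K[0,0]*D,(v-K[1,2])/K[1,1]*D,D],-1)
    return P@E[:3,:3].T+E[:3,3]
E
python3 - <<'E'
from h import *
print(telemetry.observe())
for n in('scene','top'):
    s=snap(n,n+'0'); print(n,s['camera_matrix'],s['extrinsics'].round(4))
E
```

```text
{'clock': 0.0, 'joint_pos': array([-1.24940695e+00,  2.77192131e-01, -2.79257740e-02,  1.26804554e+00,
        1.34754349e-05,  1.46740517e+00]), 'joint_vel': array([ 0.00020132, -0.00082026, -0.00107207, -0.00054577, -0.00062775,
        0.00029882]), 'joint_torque': array([ 1.09654485e-05, -4.45509946e+01,  2.95202315e+01,  1.65570283e-02,
       -2.46732070e-04, -5.90762468e-06]), 'ee_pos': array([ 0.25731545, -0.56867615,  0.23010189]), 'ee_rot': array([ 9.77529164e-01,  2.10796899e-01, -1.22054020e-04, -1.17726966e-03]), 'contact_force': array([-0.49053994, -0.99771374,  0.36740967]), 'wrist_torque': array([0.00669992, 0.02476811, 0.03796501]), 'finger_gap': 0.08513683008604304}
scene [[464.8033811    0.         248.72802138]
 [  0.         464.8033811  197.79234666]
 [  0.           0.           1.        ]] [[-0.6085  0.5601 -0.5622  1.5022]
 [ 0.7933  0.4474 -0.4129  0.7233]
 [ 0.0203 -0.6972 -0.7165  1.3291]
 [ 0.      0.      0.      1.    ]]
top [[393.40431064   0.         255.53191683]
 [  0.         393.40431064 189.78256565]
 [  0.           0.           1.        ]] [[-0.0105 -0.9791  0.2032  0.1997]
 [-0.9999  0.0111  0.002  -0.0213]
 [-0.0042 -0.2032 -0.9791  1.5661]
 [ 0.      0.      0.      1.    ]]
```

View pics/scene0.png

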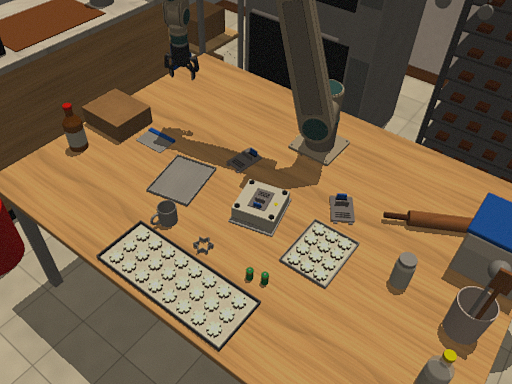

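View pics/top0.png

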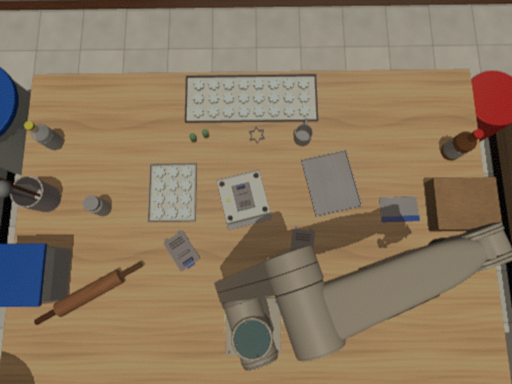

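The scene view shows the scale at (261,206), the empty tray at (181,180) and the star tray at (320,252). Three things could be taken for the door: one in the scale bay at scene (262,200), one loose at scene (245,158), and one loose at scene (342,207). The loose ones look larger, so the one seated in the scale should be it. I'll check that in a close crop.

Run:
```python
from h import *
a=cv2.imread('pics/scene0.png')[140:250,190:370]; a=cv2.resize(a,None,fx=4.4,fy=4.4,interpolation=cv2.INTER_CUBIC); cv2.imwrite('pics/c1.png',a[:600,:800])
t=cv2.imread('pics/top0.png')[145:275,150:350]; cv2.imwrite('pics/c2.png',cv2.resize(t,None,fx=4,fy=4,interpolation=cv2.INTER_CUBIC))
s=load('scene0');P=cloud(s)
for n,(u0,u1,v0,v1) in dict(bay=(225,295,175,235),l1=(225,262,145,172),l2=(326,358,190,225)).items():
    print(n,P[v0:v1,u0:u1].reshape(-1,3).max(0),P[v0:v1,u0:u1].reshape(-1,3).min(0))
```

```text
bay [1.50217235 0.7232627  1.32910031] [ 0.23709587 -0.20073081 -0.01019015]
l1 [1.50217235 0.7232627  1.32910031] [ 0.1640779  -0.32374927 -0.00908435]
l2 [1.50217235 0.7232627  1.32910031] [ 0.15069128  0.17471824 -0.00937859]
```

View pics/c1.png

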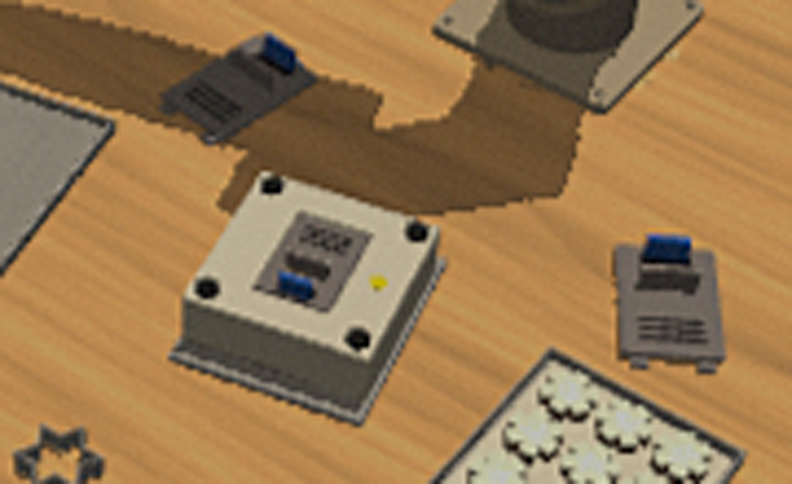

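View pics/c2.png

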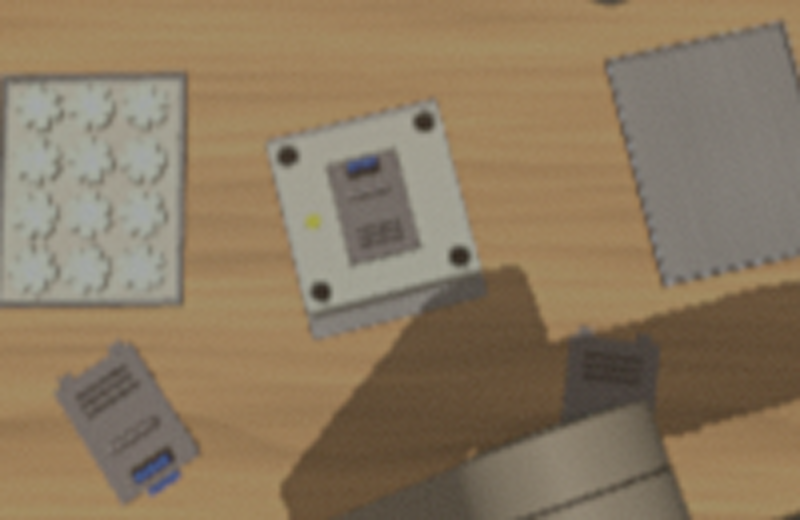

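The crop confirms it. The door in the bay (scene 262,200; top 242,196) is clearly smaller than the two loose look-alikes, and its blue tab points away from the robot. Next I'll measure the scale from its feet, then the tab, door and tray.

```bash
cat > meas.py <<'E'
from h import *
def blobs(mask,amin):
    n,l,st,c=cv2.connectedComponentsWithStats(mask.astype(np.uint8),8)
    return [(c[i],st[i]) for i in range(1,n) if st[i,4]>=amin]
if __name__=='__main__':
  for n,roi in (('scene',(225,300,172,240)),('top',(210,275,165,235))):
    s=load(n+'0');f=s['frame'].astype(int);u0,u1,v0,v1=roi
    m=np.zeros(f.shape[:2],bool);m[v0:v1,u0:u1]=1
    dark=(f.max(2)<60)&m
    blue=(f[:,:,2]>f[:,:,0]+40)&m
    print(n)
    for c,st in blobs(dark,6): print(' dark',c.round(1),st,ray(s,*c,0.069).round(4))
    for c,st in blobs(blue,4): print(' blue',c.round(1),st,ray(s,*c,0.078).round(4))
  # tray via gray mask
  s=load('top0');f=s['frame'].astype(int)
  m=np.zeros(f.shape[:2],bool);m[145:220,298:365]=1
  m&=(f.max(2)-f.min(2)<28)
  c,_=cv2.findContours(m.astype(np.uint8),0,2);c=max(c,key=cv2.contourArea)
  r=cv2.minAreaRect(c);print(r)
  print([ray(s,*p,0.012).round(4) for p in cv2.boxPoints(r)])
  s=load('scene0');f=s['frame'].astype(int)
  m=np.zeros(f.shape[:2],bool);m[150:208,140:222]=1
  m&=(f.max(2)-f.min(2)<28)
  c,_=cv2.findContours(m.astype(np.uint8),0,2);c=max(c,key=cv2.contourArea)
  print([(p[0],ray(s,*p[0],0.014).round(4)) for p in cv2.approxPolyDP(c,4,True)])
E
python3 meas.py
```

```text
scene
 dark [251.5 181.8] [250 180   4   4  13] [ 0.4375 -0.0473  0.069 ]
 dark [284.3 192.5] [283 191   4   4  14] [0.4059 0.0865 0.069 ]
 dark [259.6 200.4] [255 198  10   6  29] [0.4988 0.0376 0.069 ]
 dark [236.7 205.3] [235 204   5   4  15] [ 0.5723 -0.0143  0.069 ]
 dark [256.4 206. ] [252 204  10   5  25] [0.5294 0.0455 0.069 ]
 dark [271.1 216.7] [269 215   5   5  18] [0.5389 0.1195 0.069 ]
 blue [256.8 203.9] [253 202   8   5  24] [0.5271 0.0449 0.078 ]
top
 dark [264.  208.5] [263 208   3   2   6] [ 0.4364 -0.0501  0.069 ]
 dark [230.  217.5] [229 217   3   2   6] [0.403  0.0807 0.069 ]
((331.1867370605469, 182.79913330078125), (58.856380462646484, 46.992549896240234), 75.3791275024414)
[array([ 0.6436, -0.2058,  0.012 ]), array([ 0.6921, -0.3948,  0.012 ]), array([ 0.4539, -0.4405,  0.012 ]), array([ 0.4082, -0.2568,  0.012 ])]
[(array([215, 168], dtype=int32), array([ 0.4202, -0.2517,  0.014 ])), (array([177, 155], dtype=int32), array([ 0.4592, -0.4334,  0.014 ])), (array([147, 191], dtype=int32), array([ 0.6932, -0.374 ,  0.014 ])), (array([169, 199], dtype=int32), array([ 0.6707, -0.2748,  0.014 ])), (array([157, 207], dtype=int32), array([ 0.7303, -0.2807,  0.014 ])), (array([175, 207], dtype=int32), array([ 0.6872, -0.2267,  0.014 ])), (array([174, 201], dtype=int32), array([ 0.6664, -0.252 ,  0.014 ])), (array([187, 205], dtype=int32), array([ 0.6506, -0.1978,  0.014 ]))]
```

```bash
cat > feet.py <<'E'
from h import *
def feet(s,approx,r=6):
    g=cv2.cvtColor(s['frame'],cv2.COLOR_RGB2GRAY).astype(float);out=[]
    for u,v in approx:
        for _ in range(3):
            a,b=int(round(u)),int(round(v));V,U=np.mgrid[b-r+1:b+r,a-r+1:a+r]
            w=np.clip(130-g[V,U],0,None)*(np.hypot(U-u,V-v)<4.5)
            u,v=(w*U).sum()/w.sum(),(w*V).sum()/w.sum()
        out.append((u,v))
    return np.array(out)
def fit(s,ap):
    px=feet(s,ap);W=np.array([ray(s,u,v,.069)[:2] for u,v in px])
    L=np.array([[-69,-69],[-69,69],[69,-69],[69,69]])/1000.
    c=W.mean(0);H=L.T@(W-c);a=np.arctan2(H[0,1]-H[1,0],H[0,0]+H[1,1])
    R=np.array([[np.cos(a),-np.sin(a)],[np.sin(a),np.cos(a)]])
    print(px.round(1).tolist(),'c',c.round(4),'yaw',np.degrees(a).round(2),'res mm',((W-c-L@R.T)*1000).round(1).tolist());return c,a
if __name__=='__main__':
    a=fit(load('scene0'),[(251.5,181.8),(284.3,192.5),(236.7,205.3),(271.1,216.7)])
    b=fit(load('top0'),[(264.5,208.5),(230,217.5),(256,175),(222,184)])
    for n in('scene0','top0'):
        P=cloud(load(n)); m=(abs(P[:,:,0]-.489)<.06)&(abs(P[:,:,1]-.035)<.06)&(P[:,:,2]>.03)&(P[:,:,2]<.1)
        print(n,m.sum(),np.percentile(P[m][:,2],[10,50,90]))
E
python3 feet.py
```

```text
[[251.6, 180.4], [284.3, 191.9], [236.6, 205.3], [270.9, 216.9]] c [0.4865 0.0344] yaw 13.56 res mm [[-5.0, -3.2], [-0.3, -0.6], [2.7, 2.1], [2.5, 1.8]]
[[264.4, 208.7], [229.8, 217.6], [255.6, 175.0], [221.5, 183.6]] c [0.4861 0.0312] yaw 13.86 res mm [[0.1, 0.5], [0.0, -0.3], [-0.1, 0.2], [0.0, -0.4]]
scene0 712 [0.06251899 0.06673789 0.07234204]
top0 923 [0.05888352 0.06338735 0.06835706]
```

{"name": "drive_tool", "arguments": {
  "increments": [
    [0.316,0.76,0,0.867,1],
    [0.316,0.76,0,0.867,1],
    [0.316,0.76,0,0.867,1],
    [0.316,0.76,0,0.867,1],
    [0.316,0.76,0,0.867,1],
    [0.316,0.76,0,0.867,1],
    [0.316,0.76,0,0.867,1],
    [0.316,0.76,0,0.867,1]
  ],
  "squeeze": 40
}}

```text
clock: 1.1
ee_pos: [0.3587, -0.3249, 0.2308]
ee_rot: [0.882, 0.471, -0.0, -0.0]
contact_force: [0.2, -0.6, 0.0]
finger_gap: 0.0853
```

{"name": "drive_tool", "arguments": {
  "increments": [
    [0.316,0.76,0,0.867,1],
    [0.316,0.76,0,0.867,1],
    [0.316,0.76,0,0.867,1],
    [0.316,0.76,0,0.867,1],
    [0.316,0.76,0,0.867,1],
    [0.316,0.76,0,0.867,1],
    [0.316,0.76,0,0.867,1],
    [0.316,0.76,0,0.867,1]
  ]
}}

```text
clock: 2.1
ee_pos: [0.4597, -0.0819, 0.2309]
ee_rot: [0.719, 0.695, -0.0, -0.0]
contact_force: [0.2, -0.3, -0.7]
finger_gap: 0.0854
```

{"name": "drive_tool", "arguments": {
  "increments": [
    [0.316,0.76,-0.4,0.867,1],
    [0.316,0.76,-0.4,0.867,1],
    [0.316,0.76,-0.4,0.867,1],
    [0.316,0.76,-0.4,0.867,1],
    [0,0,0,0,1],
    [0,0,0,0,1]
  ]
}}

```text
clock: 2.85
ee_pos: [0.51, 0.0383, 0.1672]
ee_rot: [0.617, 0.787, -0.0, -0.0]
contact_force: [0.1, -0.1, 0.5]
finger_gap: 0.0851
```

```bash
cat > view.py <<'E'
import sys
from h import *
tag=sys.argv[1]
o=[]
for n,(u,v) in(('scene',tuple(map(int,sys.argv[2:4]))),('top',tuple(map(int,sys.argv[4:6])))):
    s=snap(n,n+tag);c=s['frame'][v-45:v+45,u-45:u+45,::-1];o.append(cv2.resize(c,(396,396),interpolation=cv2.INTER_CUBIC))
cv2.imwrite(f'pics/v{tag}.png',np.hstack(o))
st=telemetry.observe();print(st['clock'],st['ee_pos'],st['contact_force'],st['wrist_torque'],st['finger_gap'],st['joint_pos'])
E
python3 view.py 1 262 190 242 195
```

```text
2.95 [0.51040416 0.03780087 0.16780418] [ 0.28763934 -0.14349339  0.4164932 ] [-0.0445532   0.03440578 -0.08294041] 0.08520138126935763 [-5.22668097e-02  1.20211858e-01 -3.58017174e-01  1.09194655e+00
 -2.94284016e-04  1.27868797e+00]
```

View pics/v1.png

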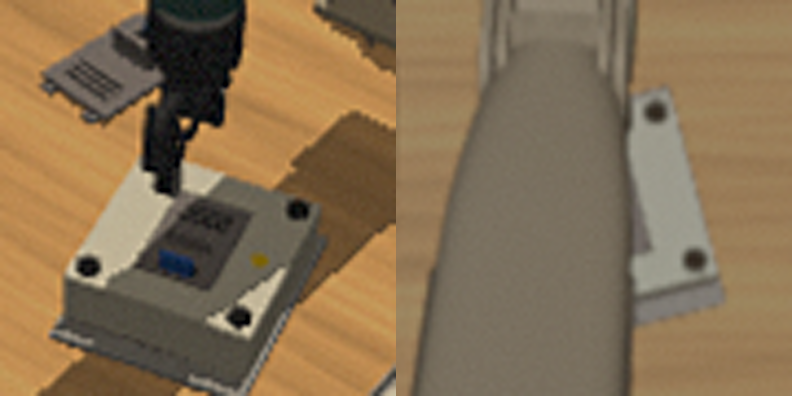

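{"name": "drive_tool", "arguments": {
  "increments": [
    [0,0,-0.494,0,1],
    [0,0,-0.494,0,1],
    [0,0,-0.494,0,1],
    [0,0,-0.494,0,1],
    [0,0,-0.494,0,1],
    [0,0,0,0,1],
    [0,0,0,0,1]
  ]
}}

```text
clock: 3.82
ee_pos: [0.5111, 0.038, 0.0695]
ee_rot: [0.617, 0.787, 0.0, 0.001]
contact_force: [0.8, -0.3, -0.2]
finger_gap: 0.0852
```

{"name": "drive_tool", "arguments": {
  "increments": [
    [0,0,0,0,0.1],
    [0,0,0,0,0.1],
    [0,0,0,0,0.1],
    [0,0,0,0,0.1]
  ]
}}

```text
clock: 4.32
ee_pos: [0.5104, 0.0386, 0.0686]
ee_rot: [0.617, 0.787, 0.0, 0.0]
contact_force: [-0.8, 0.3, 0.4]
finger_gap: 0.0469
```

```bash
python3 view.py 2 262 190 242 195
```

```text
4.425 [0.51033387 0.03859479 0.06850232] [-0.12908783  0.06047579  0.17443737] [ 0.01295131  0.01235857 -0.05251265] 0.04675890218327926 [-5.08905940e-02  2.23839205e-01 -4.69984626e-01  8.77044085e-01
  1.65241426e-05  1.27862045e+00]
```

View pics/v2.png

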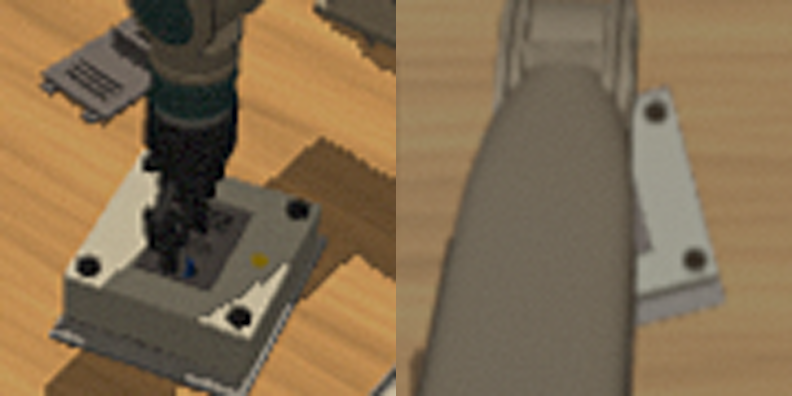

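{"name": "drive_tool", "arguments": {
  "increments": [
    [0,0,0,0,-0.1],
    [0,0,0,0,-0.25],
    [0,0,0,0,-0.4],
    [0,0,0,0,-0.6],
    [0,0,0,0,-0.6],
    [0,0,0,0,-0.6]
  ]
}}

```text
clock: 5.18
ee_pos: [0.5105, 0.0384, 0.0696]
ee_rot: [0.617, 0.787, -0.0, 0.0]
contact_force: [-0.8, 0.5, 7.6]
finger_gap: 0.0263
```

```bash
python3 view.py 3 262 190 242 195
```

```text
5.275 [0.51049511 0.03835601 0.06963138] [-2.51605718  0.26666147  7.6393102 ] [ 0.08615039  0.32762932 -0.06377463] 0.025564110664840527 [-5.10186937e-02  2.22511401e-01 -4.68807682e-01  8.79245681e-01
 -5.50817623e-04  1.27865753e+00]
```

View pics/v3.png

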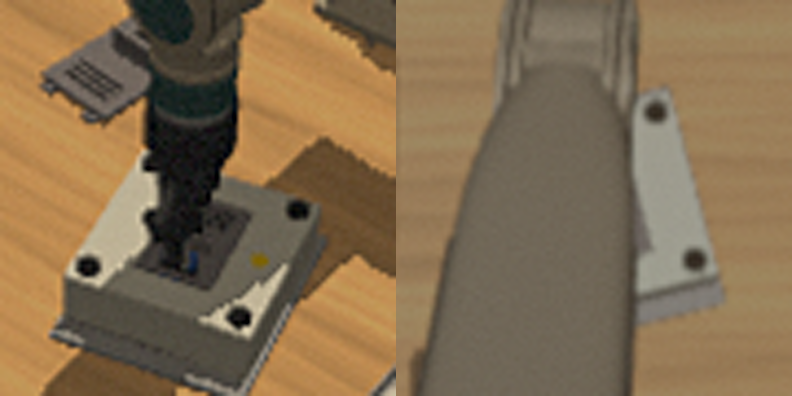

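{"name": "drive_tool", "arguments": {
  "increments": [
    [-0.01,-0.003,0.06,0,-0.6],
    [-0.01,-0.003,0.06,0,-0.6],
    [0,0,0,0,-0.6]
  ]
}}

```text
clock: 5.65
ee_pos: [0.5097, 0.0384, 0.0725]
ee_rot: [0.617, 0.787, 0.0, 0.0]
contact_force: [4.0, -0.1, -11.4]
finger_gap: 0.0262
```

{"name": "drive_tool", "arguments": {
  "increments": [
    [-0.012,-0.003,0.06,0,-0.6],
    [-0.012,-0.003,0.06,0,-0.6],
    [0,0,0,0,-0.6]
  ]
}}

```text
clock: 6.02
ee_pos: [0.5083, 0.0381, 0.078]
ee_rot: [0.617, 0.787, -0.0, -0.0]
contact_force: [3.8, 1.6, -11.6]
finger_gap: 0.0262
```

```bash
python3 view.py 4 262 190 242 195
```

```text
6.125 [0.50831138 0.03812165 0.07800387] [  2.57303702  -0.33905569 -11.83507744] [ 0.30196185 -1.55166127  0.07080954] 0.02599807249897955 [-5.20758591e-02  2.09161277e-01 -4.64682701e-01  8.97461900e-01
  9.87593782e-05  1.27757684e+00]
```

View pics/v4.png

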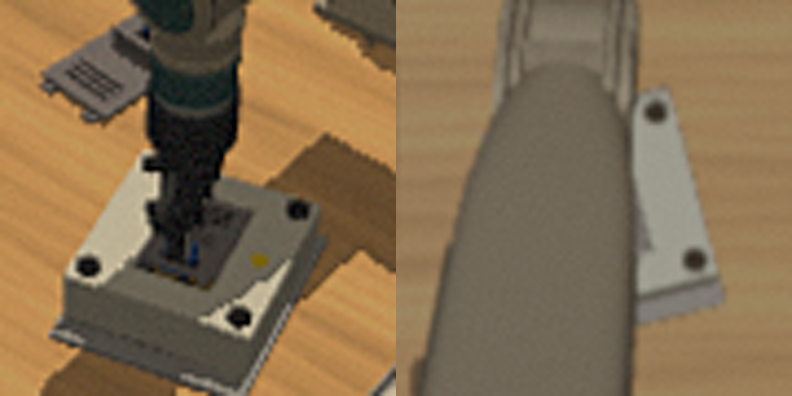

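```bash
cat > zoom.py <<'E'
import sys,cv2,numpy as np
o=[cv2.resize(cv2.imread(f'pics/scene{t}.png')[175:235,228:288],(396,396),interpolation=cv2.INTER_CUBIC) for t in sys.argv[1:3]]
cv2.imwrite(f'pics/z{sys.argv[2]}.png',np.hstack(o))
E
python3 zoom.py 3 4
```

```text
(no output)
```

View pics/z4.png

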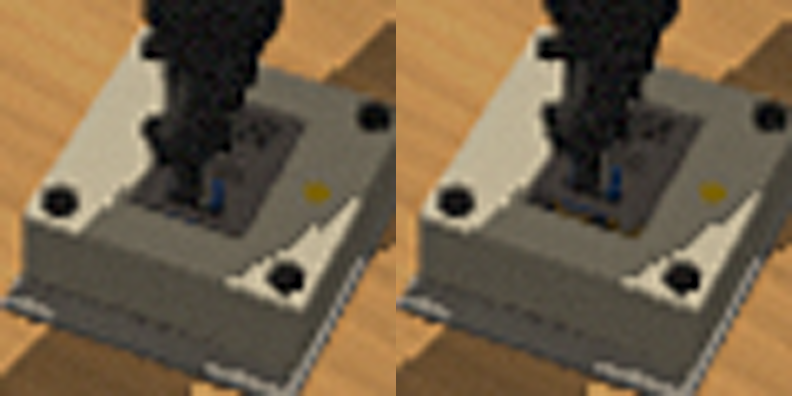

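{"name": "drive_tool", "arguments": {
  "increments": [
    [-0.018,-0.004,0.057,0,-0.6],
    [-0.018,-0.004,0.057,0,-0.6],
    [-0.018,-0.004,0.057,0,-0.6],
    [0,0,0,0,-0.6]
  ]
}}

```text
clock: 6.62
ee_pos: [0.5064, 0.0376, 0.085]
ee_rot: [0.617, 0.787, 0.0, -0.0]
contact_force: [4.5, 0.9, -13.5]
finger_gap: 0.0262
```

```bash
python3 view.py 5 262 190 242 195;python3 zoom.py 4 5
```

```text
6.725 [0.50639099 0.03764158 0.08489722] [  3.95731366   0.57901257 -13.23665863] [ 0.43020944 -1.76788005 -0.01407863] 0.02575588918758887 [-5.32423712e-02  1.97434906e-01 -4.62210394e-01  9.11181348e-01
  1.26913814e-04  1.27635710e+00]
```

View pics/z5.png

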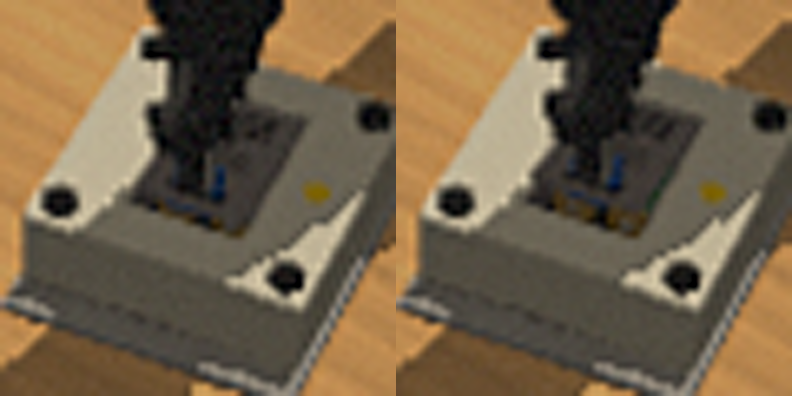

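{"name": "drive_tool", "arguments": {
  "increments": [
    [-0.025,-0.006,0.06,0,-0.6],
    [-0.025,-0.006,0.06,0,-0.6],
    [-0.025,-0.006,0.06,0,-0.6],
    [0,0,0,0,-0.6]
  ]
}}

```text
clock: 7.22
ee_pos: [0.5038, 0.0369, 0.0925]
ee_rot: [0.617, 0.787, 0.0, 0.0]
contact_force: [4.7, 1.0, -11.7]
finger_gap: 0.0263
```

```bash
python3 view.py 6 262 190 242 195;python3 zoom.py 5 6
```

```text
7.325 [0.50389339 0.03693816 0.09241272] [  5.09848683   0.92159473 -11.82245413] [ 0.50752702 -1.943957   -0.01498355] 0.025828642548067333 [-5.49781726e-02  1.83802951e-01 -4.60530439e-01  9.25489399e-01
  2.45653343e-04  1.27457981e+00]
```

View pics/z6.png

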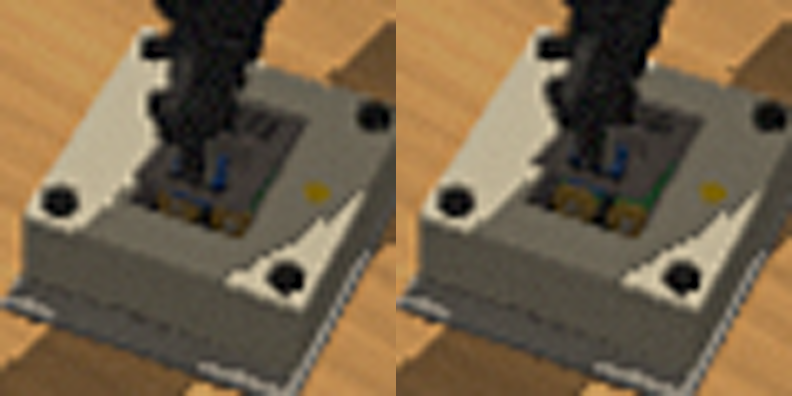

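{"name": "drive_tool", "arguments": {
  "increments": [
    [-0.031,-0.008,0.057,0,-0.6],
    [-0.031,-0.008,0.057,0,-0.6],
    [-0.031,-0.008,0.057,0,-0.6],
    [0,0,0,0,-0.6]
  ]
}}

```text
clock: 7.82
ee_pos: [0.5008, 0.036, 0.1]
ee_rot: [0.617, 0.787, 0.001, 0.001]
contact_force: [5.8, 1.3, -8.2]
finger_gap: 0.0262
```

```bash
python3 view.py 7 262 190 242 195;python3 zoom.py 6 7
```

```text
7.925 [0.50086394 0.03603387 0.09997781] [ 5.26321393  1.59285226 -7.05856897] [ 0.56921483 -1.70331326 -0.02544947] 0.025991519055508644 [-5.72476247e-02  1.69150153e-01 -4.59900204e-01  9.39464866e-01
  4.54831796e-04  1.27223105e+00]
```

View pics/z7.png

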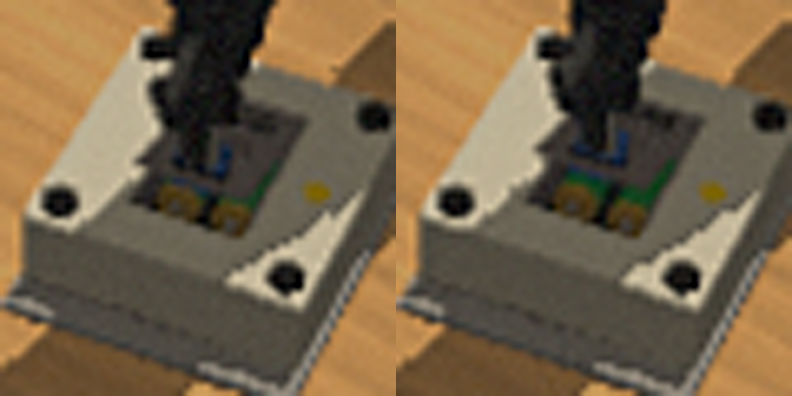

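{"name": "drive_tool", "arguments": {
  "increments": [
    [-0.043,-0.01,0.06,0,-0.6],
    [-0.043,-0.01,0.06,0,-0.6],
    [-0.043,-0.01,0.06,0,-0.6],
    [0,0,0,0,-0.6]
  ]
}}

```text
clock: 8.43
ee_pos: [0.5011, 0.0352, 0.1113]
ee_rot: [0.617, 0.787, 0.005, 0.005]
contact_force: [8.2, 3.8, 5.0]
finger_gap: 0.0173
```

```bash
python3 view.py 8 262 190 242 195;python3 zoom.py 7 8
python3 - <<'E'
from h import *
import math
a=math.radians(13.8)
R=np.array([[math.cos(a),math.sin(a)],[-math.sin(a),math.cos(a)]])
s=load('scene8');P=cloud(s);L=(P[:,:,:2]-[.4873,.0337])@R.T*1000;Z=P[:,:,2]*1000
f=s['frame'].astype(int)
m=(abs(L[:,:,1])<33)&(L[:,:,0]>-48)&(L[:,:,0]<48)&(Z>45)&(f.max(2)>60)&(f.max(2)-f.min(2)<30)
for x0 in range(-50,50,10):
    k=m&(L[:,:,0]>=x0)&(L[:,:,0]<x0+10)
    if k.sum()>3: print(x0,k.sum(),np.percentile(Z[k],[20,50,80]).round(1))
E
```

```text
8.525 [0.50109695 0.03518081 0.11124577] [8.27856806 3.8576722  4.72923105] [ 0.86870951 -1.8137743   0.03728041] 0.017078559756707367 [-0.05992472  0.14981567 -0.45582285  0.95217086  0.00215587  1.26915394]
-50 4 [ 72.6 320.6 571.4]
-40 4 [560.6 564.3 567. ]
-30 5 [456.3 564.  566.8]
-20 9 [ 88.4 551.7 558.4]
-10 36 [137.7 544.8 548.5]
0 27 [179.1 423.7 550.4]
10 24 [106.  367.9 422.4]
20 76 [341.2 380.2 451.3]
30 139 [342.3 409.6 476.6]
40 250 [357.7 462.2 502.6]
```

View pics/z8.png

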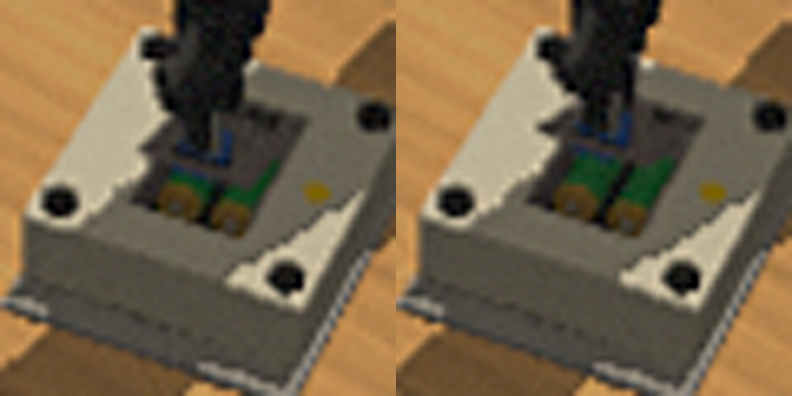

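The door swung up to about 25–30° with the pads at the rib, and then the rib-side pad slipped over the rib top (gap 17 mm). The other end is still hooked. I'll lower it gently back along the arc until the catch can rest on the skin. Then I'll regrip the rib by its ends, across y, where the door can pivot freely in the pads.

{"name": "drive_tool", "arguments": {
  "increments": [
    [0.043,0.01,-0.06,0,-0.6],
    [0.043,0.01,-0.06,0,-0.6],
    [0.043,0.01,-0.06,0,-0.6],
    [0.031,0.008,-0.057,0,-0.6],
    [0.031,0.008,-0.057,0,-0.6],
    [0.031,0.008,-0.057,0,-0.6],
    [0,0,0,0,-0.6]
  ]
}}

```text
clock: 9.4
ee_pos: [0.5095, 0.0373, 0.0965]
ee_rot: [0.617, 0.787, 0.004, 0.004]
contact_force: [8.5, 3.5, 2.3]
finger_gap: 0.0171
```

```bash
python3 view.py 9 262 190 242 195;python3 zoom.py 8 9
```

```text
9.5 [0.50935253 0.03735806 0.09653669] [8.50513449 2.95887819 3.18035643] [ 0.78682505 -1.72872324 -0.02636909] 0.01705865825522843 [-0.05449976  0.18139211 -0.45333997  0.92476176  0.0018834   1.27454852]
```

View pics/z9.png

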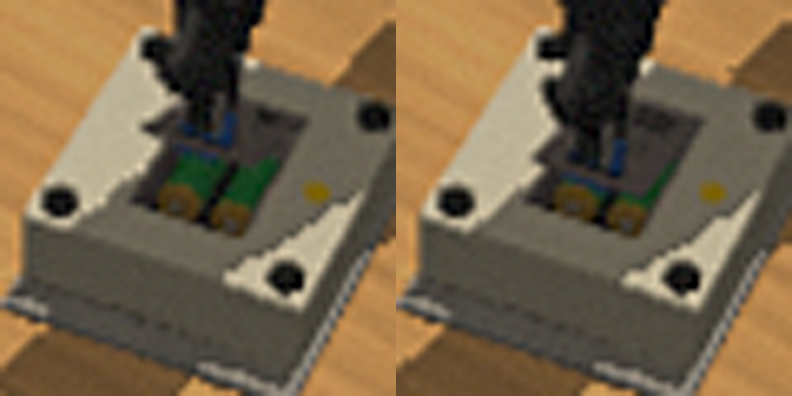

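{"name": "drive_tool", "arguments": {
  "increments": [
    [0.025,0.006,-0.056,0,-0.6],
    [0.025,0.006,-0.056,0,-0.6],
    [0.025,0.006,-0.056,0,-0.6],
    [0.018,0.004,-0.056,0,-0.6],
    [0.018,0.004,-0.056,0,-0.6],
    [0.018,0.004,-0.056,0,-0.6],
    [0,0,0,0,-0.6]
  ]
}}

```text
clock: 10.38
ee_pos: [0.5148, 0.0386, 0.0831]
ee_rot: [0.617, 0.787, 0.004, 0.004]
contact_force: [7.4, 4.3, 3.2]
finger_gap: 0.0169
```

```bash
python3 view.py 10 262 190 242 195;python3 zoom.py 4 10
```

```text
10.475 [0.51473806 0.03858232 0.08317036] [7.14648736 4.21606674 3.37944054] [ 0.83677055 -1.65686887 -0.04540954] 0.0171857546720765 [-0.05153428  0.20578341 -0.45597585  0.8975664   0.00187506  1.27760581]
```

View pics/z10.png

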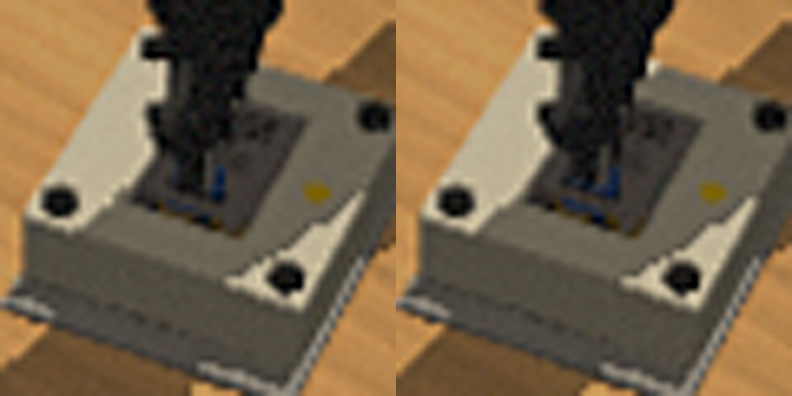

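{"name": "drive_tool", "arguments": {
  "increments": [
    [0,0,0,0,-0.4],
    [0,0,0,0,-0.1],
    [0,0,0,0,0.2],
    [0,0,0,0,0.6],
    [0,0,0.5,0,1],
    [0,0,0.5,0,1],
    [0,0,0.5,0,1],
    [0,0,0,0,1]
  ]
}}

```text
clock: 11.48
ee_pos: [0.5093, 0.0376, 0.1413]
ee_rot: [0.617, 0.787, 0.0, 0.001]
contact_force: [0.4, 0.3, -0.5]
finger_gap: 0.0856
```

```bash
python3 view.py 11 262 190 242 195;python3 zoom.py 1 11
```

```text
11.575 [0.50782251 0.03778068 0.13893486] [-0.53946816  0.43018952 -0.04585824] [0.01484894 0.07366035 0.07219859] 0.08536798961157928 [-5.22140462e-02  1.42871885e-01 -3.98007132e-01  1.03111348e+00
 -9.18236012e-04  1.27749419e+00]
```

View pics/z11.png

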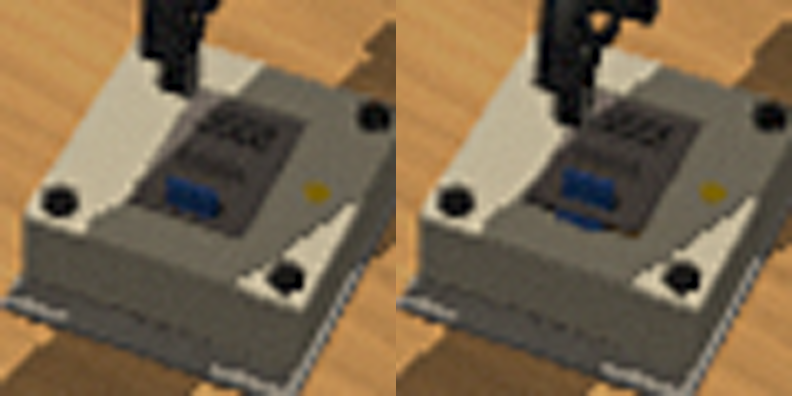

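The prop worked: the blue catch now shows on top of the skin (scene ≈ 255,209) and the door rests about 4° open. Next I'll turn the gripper 90° above it so I can pinch the rib ends.

{"name": "drive_tool", "arguments": {
  "increments": [
    [-0.014,-0.002,0,0.98,1],
    [-0.014,-0.002,0,0.98,1],
    [-0.014,-0.002,0,0.98,1],
    [-0.014,-0.002,0,0.98,1],
    [-0.014,-0.002,0,0.98,1],
    [-0.014,-0.002,0,0.98,1],
    [-0.014,-0.002,0,0.98,1],
    [-0.014,-0.002,0,0.98,1]
  ],
  "squeeze": 30
}}

```text
clock: 12.58
ee_pos: [0.5024, 0.0372, 0.1373]
ee_rot: [0.343, 0.939, -0.001, -0.002]
contact_force: [-0.7, 0.2, -0.0]
finger_gap: 0.0851
```

{"name": "drive_tool", "arguments": {
  "increments": [
    [-0.014,-0.002,0,0.98,1],
    [-0.014,-0.002,0,0.98,1],
    [-0.014,-0.002,0,0.98,1],
    [-0.014,-0.002,0,0.98,1],
    [-0.014,-0.002,0,0.98,1],
    [-0.014,-0.002,0,0.98,1],
    [-0.014,-0.002,0,0.98,1],
    [-0.014,-0.002,0,0.98,1]
  ]
}}

```text
clock: 13.58
ee_pos: [0.4979, 0.0366, 0.1374]
ee_rot: [0.036, 0.999, -0.0, -0.002]
contact_force: [0.1, -0.3, -0.0]
finger_gap: 0.0856
```

{"name": "drive_tool", "arguments": {
  "increments": [
    [0,0,0,0.98,1],
    [0,0,0,0.98,1],
    [0,0,0,0.98,1],
    [0,0,0,0.98,1],
    [0,0,0,0,1],
    [0,0,0,0,1]
  ]
}}

```text
clock: 14.32
ee_pos: [0.4989, 0.0367, 0.138]
ee_rot: [-0.118, 0.993, 0.0, -0.001]
contact_force: [-0.1, 0.9, 0.2]
finger_gap: 0.0853
```

```bash
python3 view.py 12 262 190 242 195;python3 zoom.py 11 12
```

```text
14.425 [0.49925827 0.03673197 0.13836797] [-0.45566854  0.81062716  0.7046723 ] [-0.010204   -0.04348291  0.01210145] 0.08535612079355474 [-5.56629232e-02  1.28347860e-01 -4.16378132e-01  1.02701910e+00
 -1.68593317e-04 -2.93344942e-01]
```

View pics/z12.png

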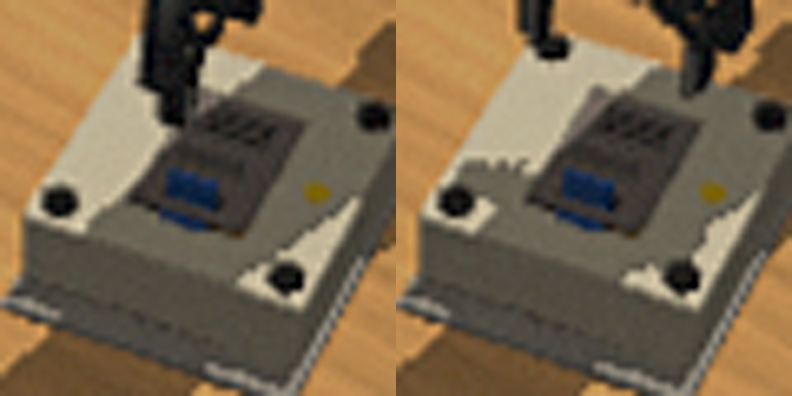

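{"name": "drive_tool", "arguments": {
  "increments": [
    [0,0,-0.4,0,1],
    [0,0,-0.4,0,1],
    [0,0,-0.4,0,1],
    [0,0,-0.4,0,1],
    [0,0,0,0,0.5],
    [0,0,0,0,0.2],
    [0,0,0,0,0.2],
    [0,0,0,0,0.2]
  ]
}}

```text
clock: 15.42
ee_pos: [0.5003, 0.0367, 0.0754]
ee_rot: [-0.119, 0.993, -0.0, 0.001]
contact_force: [0.4, -0.6, 0.1]
finger_gap: 0.0512
```

```bash
python3 view.py 13 262 190 242 195;python3 zoom.py 12 13
```

```text
15.525 [0.50004027 0.03676505 0.07517412] [0.53043358 0.29263194 0.22968677] [-0.01144427 -0.00048046 -0.08059283] 0.05112251194513529 [-5.56004168e-02  1.98138493e-01 -4.86082507e-01  8.85611113e-01
 -1.25057263e-05 -2.93956973e-01]
```

View pics/z13.png

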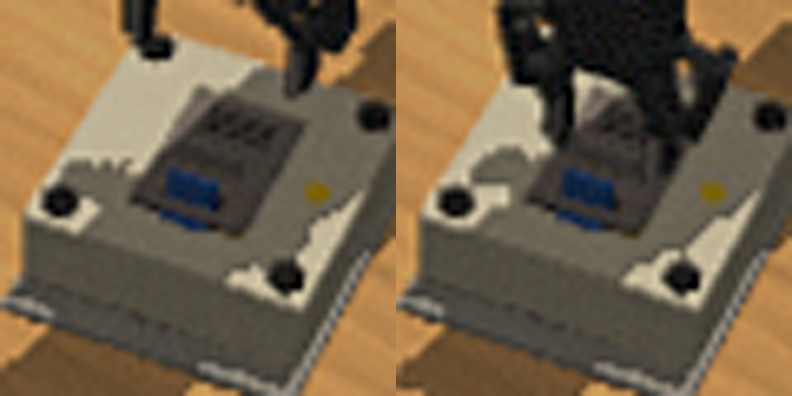

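{"name": "drive_tool", "arguments": {
  "increments": [
    [0,0,0,0,0],
    [0,0,0,0,-0.15],
    [0,0,0,0,-0.3],
    [0,0,0,0,-0.3],
    [0,0,0,0,-0.3]
  ]
}}

```text
clock: 16.15
ee_pos: [0.4998, 0.0368, 0.075]
ee_rot: [-0.119, 0.993, -0.0, 0.0]
contact_force: [-1.3, 0.3, 5.3]
finger_gap: 0.0383
```

```bash
python3 view.py 14 262 190 242 195;python3 zoom.py 13 14
```

```text
16.25 [0.49979455 0.03684357 0.07495911] [-1.33186301  0.93493176  4.70907777] [0.11069935 0.28897886 0.02903595] 0.038463138839809646 [-5.55342786e-02  1.98450798e-01 -4.86235949e-01  8.85842517e-01
  9.69617562e-05 -2.93964445e-01]
```

View pics/z14.png

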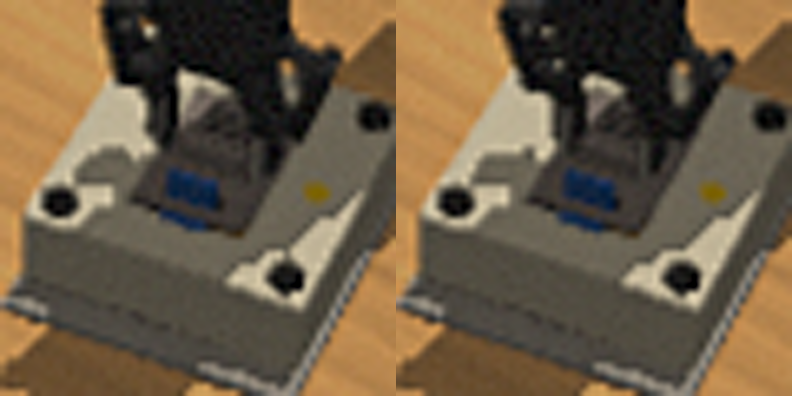

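{"name": "drive_tool", "arguments": {
  "increments": [
    [-0.015,-0.004,0.052,0,-0.3],
    [-0.016,-0.004,0.052,0,-0.3],
    [-0.018,-0.004,0.052,0,-0.3],
    [-0.02,-0.005,0.052,0,-0.3],
    [0,0,0,0,-0.3]
  ]
}}

```text
clock: 16.88
ee_pos: [0.4965, 0.0361, 0.0829]
ee_rot: [-0.119, 0.993, 0.0, -0.0]
contact_force: [-1.3, -0.0, -2.1]
finger_gap: 0.0386
```

{"name": "drive_tool", "arguments": {
  "increments": [
    [-0.024,-0.006,0.05,0,-0.3],
    [-0.024,-0.006,0.05,0,-0.3],
    [-0.024,-0.006,0.05,0,-0.3],
    [-0.026,-0.006,0.05,0,-0.3],
    [0,0,0,0,-0.3]
  ]
}}

```text
clock: 17.5
ee_pos: [0.4929, 0.0352, 0.0911]
ee_rot: [-0.119, 0.993, 0.0, 0.0]
contact_force: [-0.4, -0.7, -4.1]
finger_gap: 0.0381
```

```bash
python3 view.py 15 262 190 242 195;python3 zoom.py 14 15
```

```text
17.6 [0.49297456 0.03518985 0.09103717] [-0.86456727 -0.11994511 -3.87353727] [ 0.04326569 -0.03635332  0.00851918] 0.03797982826520272 [-5.96832169e-02  1.67729173e-01 -4.83903970e-01  9.19091316e-01
  1.10033204e-04 -2.98118673e-01]
```

View pics/z15.png

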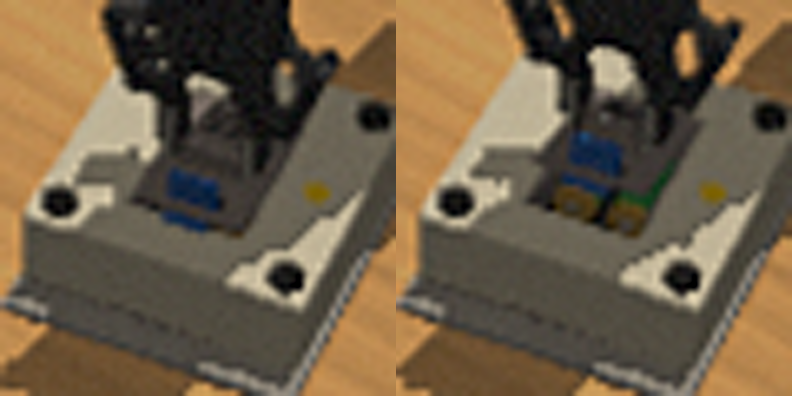

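Swinging about the hinge works well (about 20°, only 4 N). I'll continue to about 31°.

{"name": "drive_tool", "arguments": {
  "increments": [
    [-0.026,-0.006,0.041,0,-0.3],
    [-0.026,-0.006,0.041,0,-0.3],
    [-0.028,-0.007,0.04,0,-0.3],
    [-0.028,-0.007,0.04,0,-0.3],
    [0,0,0,0,-0.3]
  ]
}}

```text
clock: 18.23
ee_pos: [0.4887, 0.0341, 0.0977]
ee_rot: [-0.119, 0.993, -0.0, 0.0]
contact_force: [-0.4, -0.1, -4.1]
finger_gap: 0.0381
```

{"name": "drive_tool", "arguments": {
  "increments": [
    [-0.026,-0.006,0.032,0,-0.3],
    [-0.026,-0.006,0.032,0,-0.3],
    [-0.026,-0.006,0.03,0,-0.3],
    [0,0,0,0,-0.3]
  ]
}}

```text
clock: 18.73
ee_pos: [0.4856, 0.0334, 0.1014]
ee_rot: [-0.119, 0.993, -0.0, 0.0]
contact_force: [-0.0, -0.5, -2.7]
finger_gap: 0.0384
```

```bash
python3 view.py 16 262 190 242 195;python3 zoom.py 15 16
```

```text
18.825 [0.48564651 0.0333598  0.10135015] [ 0.38566643  1.53904702 -3.70111481] [ 0.04781528 -0.14425404 -0.00334878] 0.03846503653240907 [-6.42873795e-02  1.43073383e-01 -4.88076224e-01  9.39346185e-01
 -3.32153841e-05 -3.02686867e-01]
```

View pics/z16.png

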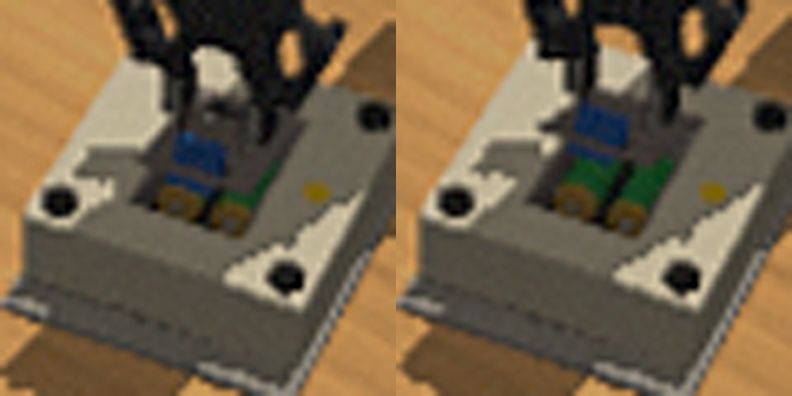

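{"name": "drive_tool", "arguments": {
  "increments": [
    [0.053,0.013,0,0,-0.3],
    [0.053,0.013,0,0,-0.3],
    [0.053,0.013,0,0,-0.3],
    [0.053,0.013,0,0,-0.3],
    [0.053,0.013,0,0,-0.3],
    [0,0,0,0,-0.3]
  ]
}}

```text
clock: 19.58
ee_pos: [0.4964, 0.036, 0.1013]
ee_rot: [-0.119, 0.993, -0.0, 0.0]
contact_force: [0.7, 0.0, -0.7]
finger_gap: 0.038
```

{"name": "drive_tool", "arguments": {
  "increments": [
    [0,0,0.08,0,-0.3],
    [0,0,0.1,0,-0.3],
    [0,0,0.12,0,-0.3],
    [0,0,0,0,-0.3]
  ]
}}

```text
clock: 20.08
ee_pos: [0.4967, 0.0359, 0.114]
ee_rot: [-0.119, 0.993, -0.0, 0.001]
contact_force: [-0.1, 0.0, -1.0]
finger_gap: 0.0383
```

```bash
python3 view.py 17 262 190 242 195;python3 zoom.py 16 17
```

```text
20.175 [0.49622053 0.03599636 0.1134455 ] [ 0.22310901  0.2544586  -1.5194301 ] [-0.02279649  0.00698738 -0.00291825] 0.03817211284182741 [-5.75961028e-02  1.47749068e-01 -4.52873711e-01  9.69841644e-01
  4.25068040e-06 -2.96008635e-01]
```

View pics/z17.png

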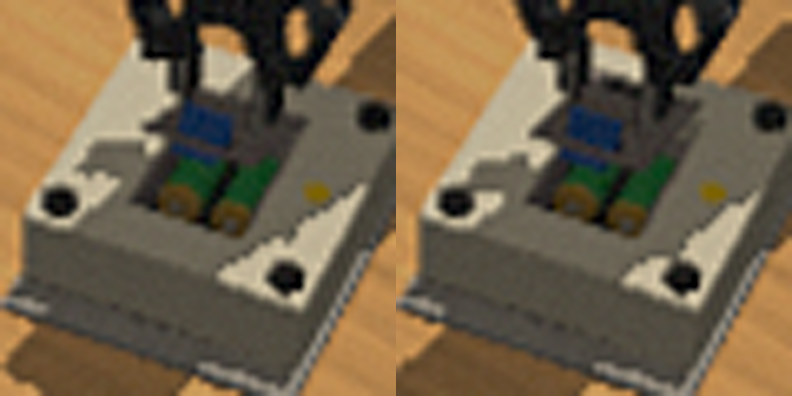

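{"name": "drive_tool", "arguments": {
  "increments": [
    [0,0,0.2,0,-0.3],
    [0,0,0.4,0,-0.3],
    [0,0,0.5,0,-0.3],
    [0,0,0.5,0,-0.3],
    [0,0,0.4,0,-0.3],
    [0.05,-0.25,0.2,0,-0.3],
    [0.1,-0.5,0,0,-0.3],
    [0.13,-0.65,0,0,-0.3]
  ]
}}

```text
clock: 21.18
ee_pos: [0.5073, -0.0208, 0.2013]
ee_rot: [-0.119, 0.993, -0.0, -0.0]
contact_force: [-0.3, -0.2, -2.3]
finger_gap: 0.0384
```

```bash
python3 view.py 18 250 170 242 195
```

```text
21.275 [ 0.50785062 -0.02231653  0.20121802] [ 0.13596392  0.01356924 -0.98431678] [ 0.03310881 -0.01306032  0.00318884] 0.03851127299448697 [-1.70517623e-01  8.86718495e-02 -3.19131901e-01  1.16269098e+00
 -1.07980669e-03 -4.06006993e-01]
```

View pics/v18.png

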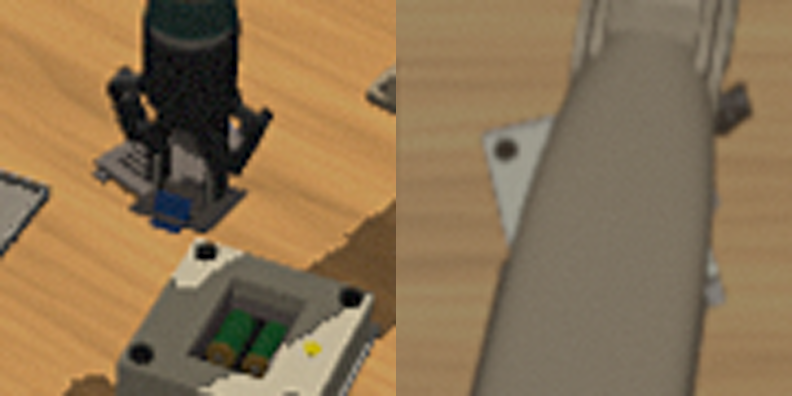

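{"name": "drive_tool", "arguments": {
  "increments": [
    [0.13,-0.67,0,0,-0.3],
    [0.13,-0.67,0,0,-0.3],
    [0.13,-0.67,0,0,-0.3],
    [0.13,-0.67,0,0,-0.3],
    [0.13,-0.67,0,0,-0.3],
    [0.13,-0.67,0,0,-0.3],
    [0.13,-0.67,0,0,-0.3],
    [0.13,-0.67,0,0,-0.3]
  ]
}}

```text
clock: 22.28
ee_pos: [0.5488, -0.2351, 0.2009]
ee_rot: [-0.119, 0.993, 0.0, -0.0]
contact_force: [0.3, -0.1, -1.7]
finger_gap: 0.0383
```

{"name": "drive_tool", "arguments": {
  "increments": [
    [0.13,-0.67,0,0,-0.3],
    [0.13,-0.67,0,0,-0.3],
    [0.1,-0.5,0,0,-0.3],
    [0.03,-0.17,0,0,-0.3],
    [0,0,0,0,-0.3],
    [0,0,0,0,-0.3]
  ]
}}

```text
clock: 23.02
ee_pos: [0.5643, -0.3139, 0.2012]
ee_rot: [-0.119, 0.993, 0.0, -0.0]
contact_force: [-0.0, 0.5, -0.8]
finger_gap: 0.0382
```

```bash
python3 view.py 19 180 160 330 185
```

```text
23.125 [ 0.56438813 -0.31389786  0.20133447] [ 0.45336472  0.41274684 -0.98481831] [ 0.00839983  0.02557291 -0.05698874] 0.03797426726505649 [-6.07697542e-01  3.29107988e-01 -1.92572577e-02  1.22282877e+00
  1.87198882e-04 -8.47047777e-01]
```

View pics/v19.png

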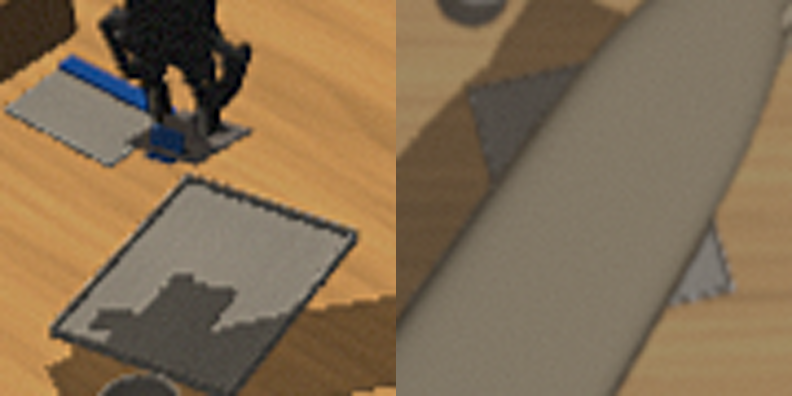

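{"name": "drive_tool", "arguments": {
  "increments": [
    [-0.03,-0.007,-0.3,0,-0.3],
    [-0.03,-0.007,-0.5,0,-0.3],
    [-0.03,-0.007,-0.6,0,-0.3],
    [-0.03,-0.007,-0.6,0,-0.3],
    [-0.03,-0.007,-0.6,0,-0.3],
    [-0.03,-0.007,-0.5,0,-0.3],
    [-0.03,-0.007,-0.3,0,-0.3],
    [-0.03,-0.007,-0.1,0,-0.3]
  ]
}}

```text
clock: 24.12
ee_pos: [0.5542, -0.3165, 0.0602]
ee_rot: [-0.119, 0.993, 0.001, -0.001]
contact_force: [0.3, -0.3, -1.9]
finger_gap: 0.038
```

```bash
python3 view.py 20 180 180 330 185
```

```text
24.225 [ 0.55473622 -0.31695434  0.06109131] [-0.06421738  0.49468985 -1.59160054] [ 0.03670172 -0.01929839  0.00137313] 0.03825143589678468 [-6.20212072e-01  4.30443782e-01 -1.90483806e-01  9.50235261e-01
 -2.14904064e-05 -8.58583911e-01]
```

View pics/v20.png

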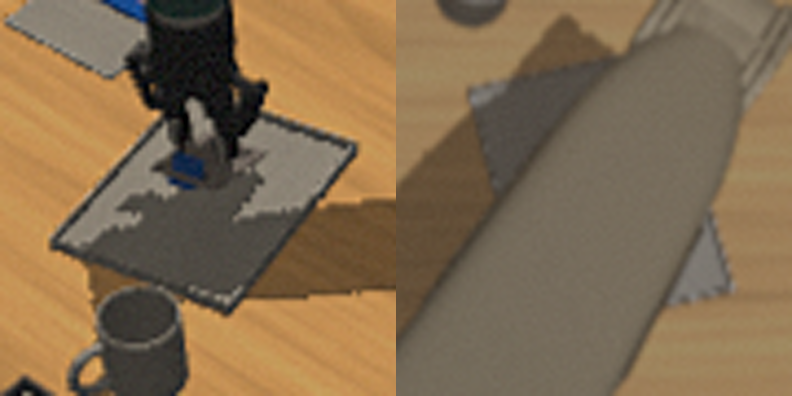

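{"name": "drive_tool", "arguments": {
  "increments": [
    [0,0,-0.1,0,-0.3],
    [0,0,-0.1,0,-0.3],
    [0,0,-0.08,0,-0.3],
    [0,0,0,0,-0.3]
  ]
}}

```text
clock: 24.72
ee_pos: [0.5547, -0.3169, 0.0497]
ee_rot: [-0.119, 0.993, 0.0, -0.0]
contact_force: [0.1, 0.4, -1.5]
finger_gap: 0.0383
```

{"name": "drive_tool", "arguments": {
  "increments": [
    [0.03,0.007,-0.06,0,-0.3],
    [0.03,0.007,-0.06,0,-0.3],
    [0.03,0.007,-0.06,0,-0.3],
    [0,0,0,0,-0.3]
  ]
}}

```text
clock: 25.22
ee_pos: [0.5584, -0.316, 0.0425]
ee_rot: [-0.119, 0.993, 0.0, -0.0]
contact_force: [-0.9, -0.2, -1.2]
finger_gap: 0.0382
```

```bash
python3 view.py 21 180 180 330 185
```

```text
25.325 [ 0.55852982 -0.31616164  0.04279256] [ 0.50734257 -0.50419898 -0.47121134] [ 0.00390475  0.00887134 -0.01940922] 0.03796176326378937 [-6.15754411e-01  4.54054700e-01 -1.98562685e-01  9.18334811e-01
 -7.34939334e-06 -8.54225866e-01]
```

View pics/v21.png

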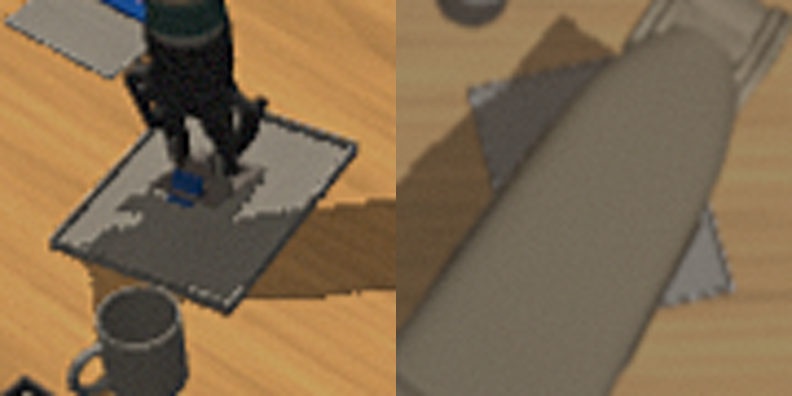

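{"name": "drive_tool", "arguments": {
  "increments": [
    [0.045,0.011,-0.06,0,-0.3],
    [0.045,0.011,-0.06,0,-0.3],
    [0.045,0.011,-0.06,0,-0.3],
    [0.033,0.008,-0.06,0,-0.3],
    [0.033,0.008,-0.06,0,-0.3],
    [0.033,0.008,-0.06,0,-0.3],
    [0,0,0,0,-0.3]
  ]
}}

```text
clock: 26.2
ee_pos: [0.5678, -0.314, 0.0283]
ee_rot: [-0.119, 0.993, -0.0, -0.0]
contact_force: [-1.0, -0.3, 0.2]
finger_gap: 0.038
```

```bash
python3 view.py 22 180 180 330 185
```

```text
26.3 [ 0.56777869 -0.31396353  0.02849212] [-1.90792221 -0.11031056  0.86695414] [-0.08391438  0.29528191 -0.04811064] 0.03819460537158345 [-6.04576183e-01  4.80223436e-01 -1.92227301e-01  8.98546577e-01
 -2.68827124e-04 -8.42963934e-01]
```

View pics/v22.png

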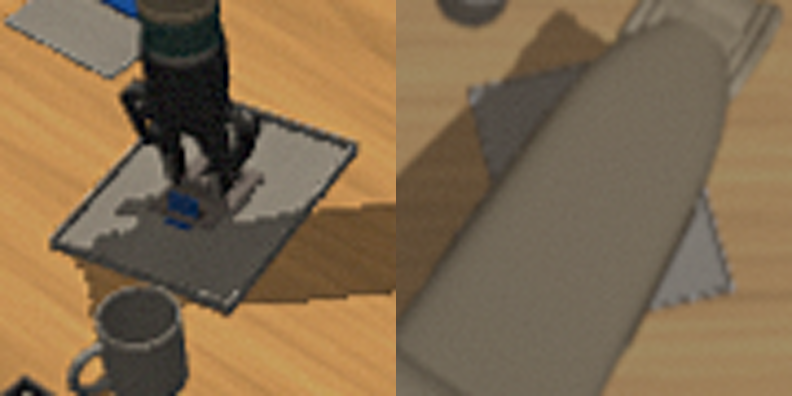

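{"name": "drive_tool", "arguments": {
  "increments": [
    [0.025,0.006,-0.05,0,-0.3],
    [0.025,0.006,-0.05,0,-0.3],
    [0.02,0.005,-0.05,0,-0.3],
    [0.015,0.004,-0.05,0,-0.3],
    [0,0,0,0,-0.3]
  ]
}}

```text
clock: 26.92
ee_pos: [0.5717, -0.3131, 0.0204]
ee_rot: [-0.119, 0.993, -0.0, 0.0]
contact_force: [0.3, -0.2, 0.9]
finger_gap: 0.0384
```

{"name": "drive_tool", "arguments": {
  "increments": [
    [0.01,0.002,-0.035,0,-0.3],
    [0.01,0.002,-0.035,0,-0.3],
    [0,0,0,0,-0.3]
  ]
}}

```text
clock: 27.3
ee_pos: [0.5725, -0.3129, 0.0178]
ee_rot: [-0.119, 0.993, -0.0, 0.0]
contact_force: [1.0, 0.3, 1.0]
finger_gap: 0.038
```

```bash
python3 view.py 23 180 180 330 185
```

```text
27.4 [ 0.57250773 -0.31297803  0.01787562] [1.02386944e+00 9.71767656e-04 1.74103161e+00] [ 0.0482319  -0.13135532 -0.03920543] 0.03821019978508764 [-5.99494577e-01  4.96974344e-01 -1.91645330e-01  8.81460892e-01
  4.19363513e-04 -8.38003179e-01]
```

View pics/v23.png

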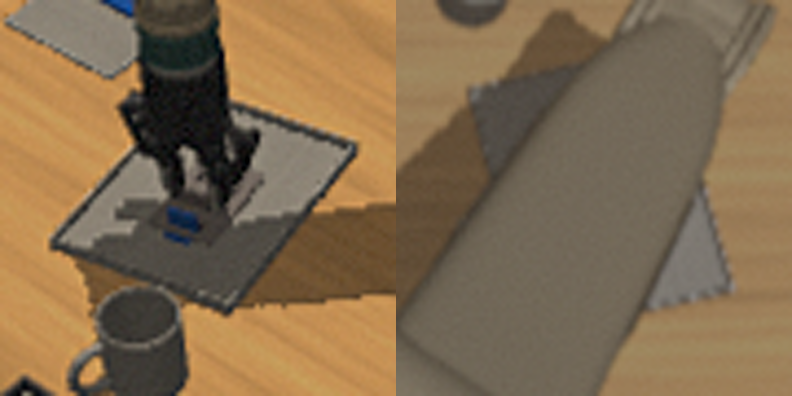

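{"name": "drive_tool", "arguments": {
  "increments": [
    [0.003,0,-0.025,0,-0.3],
    [0.003,0,-0.025,0,-0.3],
    [0,0,0,0,-0.3]
  ]
}}

```text
clock: 27.78
ee_pos: [0.5726, -0.313, 0.0174]
ee_rot: [-0.119, 0.993, -0.0, 0.0]
contact_force: [-0.9, 1.6, 9.2]
finger_gap: 0.0381
```

{"name": "drive_tool", "arguments": {
  "increments": [
    [0.003,0,-0.025,0,-0.3],
    [0.003,0,-0.025,0,-0.3],
    [0,0,0,0,-0.3]
  ]
}}

```text
clock: 28.15
ee_pos: [0.573, -0.313, 0.0168]
ee_rot: [-0.119, 0.993, -0.0, 0.001]
contact_force: [-3.7, 3.6, 16.8]
finger_gap: 0.0382
```

{"name": "drive_tool", "arguments": {
  "increments": [
    [0,0,0.03,0,-0.3],
    [0,0,0.02,0,-0.3],
    [0,0,0,0,-0.1],
    [0,0,0,0,0.05],
    [0,0,0,0,0.2],
    [0,0,0,0,0.4],
    [0,0,0,0,0.4],
    [0,0,0,0,0.4]
  ]
}}

```text
clock: 29.15
ee_pos: [0.5725, -0.3129, 0.0155]
ee_rot: [-0.119, 0.993, 0.0, -0.0]
contact_force: [-0.5, 0.2, -0.3]
finger_gap: 0.0594
```

{"name": "drive_tool", "arguments": {
  "increments": [
    [0,0,0.2,0,0.4],
    [0,0,0.4,0,0.4],
    [0,0,0.6,0,0.4],
    [0,0,0.8,0,0.4],
    [0,0,0.8,0,0.4],
    [0,0,0.8,0,0.4],
    [-0.3,0.5,0.8,0,0.4],
    [-0.3,0.5,0.5,0,0.4]
  ]
}}

```text
clock: 30.15
ee_pos: [0.5493, -0.2733, 0.2154]
ee_rot: [-0.119, 0.993, -0.001, 0.002]
contact_force: [0.2, -0.8, -0.2]
finger_gap: 0.06
```

{"name": "drive_tool", "arguments": {
  "increments": [
    [-0.3,0.8,0,0,0.4],
    [-0.3,0.8,0,0,0.4],
    [-0.3,0.8,0,0,0.4],
    [-0.3,0.8,0,0,0.4],
    [-0.3,0.8,0,0,0.4],
    [-0.2,0.8,0,0,0.4],
    [-0.2,0.8,0,0,0.4],
    [0,0,0,0,0.4]
  ]
}}

```text
clock: 31.15
ee_pos: [0.4721, -0.0474, 0.213]
ee_rot: [-0.12, 0.993, -0.0, 0.001]
contact_force: [-0.0, -0.8, 0.8]
finger_gap: 0.0597
```

```bash
python3 view.py 24 180 180 330 185
python3 - <<'E'
from h import *
P=cloud(load('top24'));s=load('top24')
f=s['frame'].astype(int)
E
```

```text
31.25 [ 0.47310758 -0.04913565  0.21281396] [-0.23282366 -0.07388202  0.76604084] [-0.02943883  0.02642064  0.0322217 ] 0.059550048645357886 [-2.39205744e-01  2.02079041e-02 -3.66712845e-01  1.18154969e+00
 -4.90056699e-04 -4.78266765e-01]
```

View pics/v24.png

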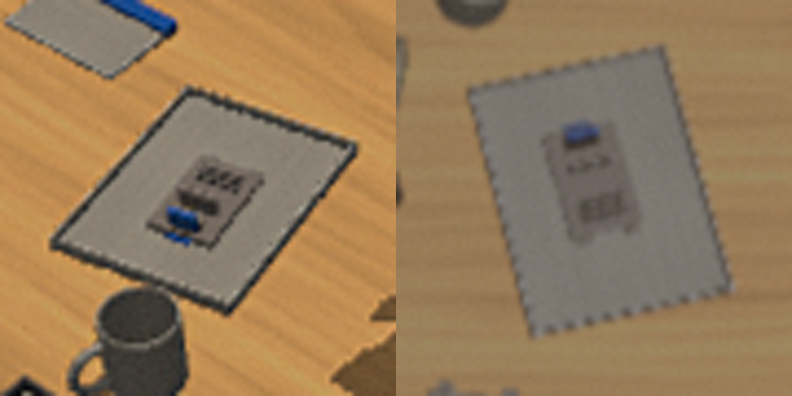

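View pics/scene24.png

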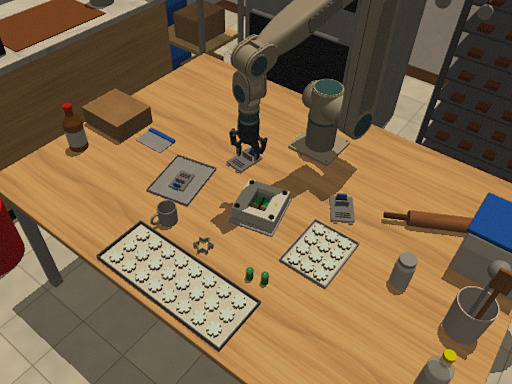

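The pictures show the door lying flat, outer face up, near the middle of the tray (top ≈ 330,184). The bay is empty with its cells still in place, and the bystanders have not moved. The gripper is open, 0.21 m up and touching nothing, so I'm handing in.

Run:
```python
from h import *
a=load('scene0')['frame'].astype(int);b=load('scene24')['frame'].astype(int)
d=np.abs(a-b).max(2)>60
for n,(u0,u1,v0,v1) in dict(jug=(150,180,200,232),cutter=(190,216,234,256),cells=(242,272,262,290),stars=(282,360,220,285),loose2=(326,358,190,225),shaker=(388,418,250,295),scraper=(134,178,125,153)).items(): print(n,d[v0:v1,u0:u1].sum())
st=telemetry.observe();print(st['clock'],st['contact_force'],st['joint_vel'].round(3))
job.hand_in()
```

```text
jug 0
cutter 0
cells 0
stars 0
loose2 65
shaker 0
scraper 307
31.25 [-0.23282366 -0.07388202  0.76604084] [-0.018  0.016  0.006 -0.003  0.     0.   ]
the job is handed in; nothing more can be done
```

Run:
```python
import cv2,numpy as np
r=[]
for (u,v) in((342,207),(156,139)):
    r.append(np.hstack([cv2.resize(cv2.imread(f'pics/scene{t}.png')[v-24:v+24,u-30:u+30],(390,290),interpolation=cv2.INTER_CUBIC) for t in(0,24)]))
cv2.imwrite('pics/fin.png',np.vstack(r))
```

```text
(no output)
```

View pics/fin.png

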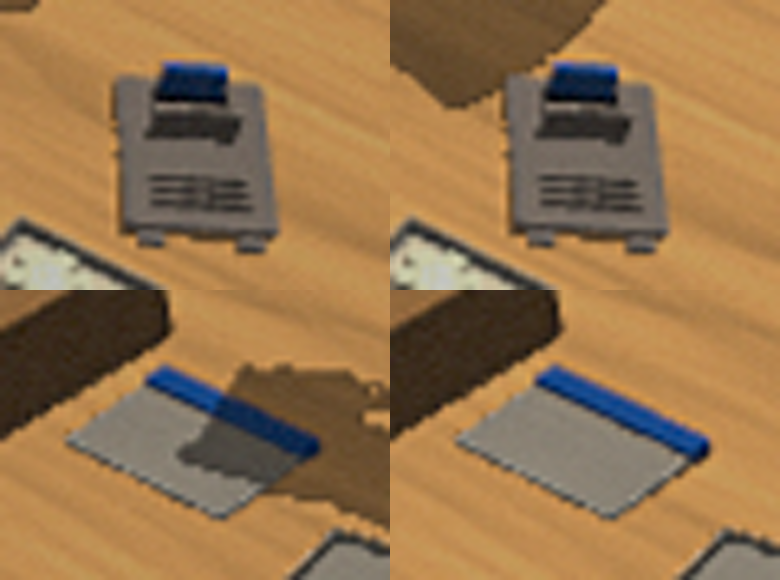

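The battery door is off the scale and lying flat, outer face up, near the middle of the empty tray; I handed in at 31.3 s.

- **First pinch:** I pinched tab and rib, which freed the catch, and swung the tab end up with the hinge end hooked. At about 25–30° the rib-side pad slipped over the rib. I lowered the door along the same arc until its catch rested on top of the skin, then let go.
- **Second grip:** Because the tool cannot tilt, I regripped the rib by its ends so the door could pivot in the pads. I swung it to about 31° (worked out from the tool position), drew it about 11 mm in +x and lifted it out. The tab was not held pressed during this second swing.
- **Setting down:** I lowered the door hinge end first, let it pivot flat in the tray, and let go once the push-back showed it was seated.

**Last checks:** Both cameras show the door lying flat in the tray with tab and rib up, and the gripper clear of everything. A picture comparison before and after found no change at the jug, cutter, cells, star tray or shaker. It flagged the scraper and one of the loose look-alike doors, but close crops showed only moving arm shadows. I did not compare the other look-alike because the arm hid it. The two cameras disagreed by about 5 mm on the scale's position, so I used their average.

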